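Unlock the child-safe cap of the chrome travel canister

TASK

Unlock the child-safe cap of the chrome travel canister: push the cap down against its spring and, keeping it down, twist it anticlockwise (seen from above) past its safety stop until the white end of its grip bar points at the middle of the green arc. Then let the cap spring back up and let go of it. Do not touch the blue canister, which has the same kind of cap.

Things in the scene. Friction and masses are not known exactly. Their poses are not given: they have to be found in the camera images.
- chrome_grip (a point): Middle of the upright black grip bar on the chrome canister's cap, on its turning axis, 146 mm above the shelf (cap up). Bar 56 mm long along x, 14 thick along y, 24 high; its white end, the pointer, is at +x; axes turn with the cap, z up. It stands on a chrome disc 64 mm across, whose flat top is 12 mm below this point. Below: fixed cylinder 92 mm across, 110 high, left or right of the blue one.
- chrome_turn (a joint): Turn of the chrome cap in rad, growing anticlockwise from above. Starts at 0 to 0.2, pointer over the red arc on the canister's shoulder. Unless pushed 6 mm down, a safety stop blocks it at about 0.32; kept down, it passes under the stop, which ends at 0.95. The green arc spans 1.0 to 1.45 (end stop), middle 1.22. Friction of 0.05 N m keeps it where it is left.
- chrome_press (a joint): How far the chrome cap is pushed straight down, in m: 0 is up, 0.010 fully down. A spring pushes it back up: about 4 N to start moving, 8 N at 6 mm, 10 N fully down. It can be pushed with the bar held or with the fingertips on the disc beside the bar.
- blue_canister: The bystander: a canister of the same shape and size with the same cap, all dark blue but for the black bar, also fixed to the shelf. The origin is the centre of its underside, on the shelf, z up; height 158 mm, greatest width 102 mm (142 mm over two tabs only 6 mm high).

How it is judged (in metres and radians):
On the way, in this order (a step that is already met when the one before it is completed fails the run):
1. the chrome cap is pushed at least 6 mm down before it passes the safety stop (value of joint chrome_press above 0.0055 m and value of joint chrome_turn below 0.6 rad), for 0.05 s.
2. the chrome cap is turned past the stop, its pointer on the green arc (value of joint chrome_turn above 1 rad), for 0.1 s.
At the end, for the whole second after the job is handed in: The chrome cap's pointer stands on the green arc (turned to more than 1.0 rad; the middle of the arc, 1.22 rad, is 12 degrees inside), the cap has sprung back up to within 2 mm, and the gripper has let go (value of joint chrome_turn above 1 rad and value of joint chrome_press below 0.002 m); the robot touches nothing.
It fails at once if the robot touches the blue canister with more than 1 N (contact force between any of the fingers, the arm and blue_canister above 1 N).
It also fails if it takes over 32 s, if anything falls off the work surface, if the arm or the gripper's body presses on something with over 40 N, if the wrist force passes 120 N, or if a joint passes its speed limit or range.

ROBOT

A 6-joint arm with a two-finger parallel gripper is mounted at the origin on the work surface. World frame = base frame: x ahead of the robot, y to its left, z up, the work surface at z = 0. Lengths are in m, angles in degrees, forces in N, time in s.
With the tool pointing down it reaches from about 0.4 to 0.825 m from the base axis. Payload 7 kg.
Tool frame: the origin (TCP) lies on the mounting face of the last link; the fingertips stand 178 mm ahead of it and the grasp point (between the pads) lies 159 mm ahead of it; z points along the fingers, y is the direction in which the jaws open and shut (so a half turn about z gives the same grasp; the last joint's range is limited). The gripper opens to 88 mm and grips with 3 to 60 N. Pads are 19 mm wide; open, the fingers measure 130 mm over their backs; the gripper's body (78 mm by 193 mm) begins 47 mm behind the grasp point.
Start: joints at [81.71, 20.546, 0.682, 0, -70.136, -16.507], TCP at [0.283, 0.613, 0.405] pointing down, gripper open.
Joint ranges: [-176.03, 176.03], [-82.01, 121.73], [-58.28, 71.71], [-173.87, 95.51], [-174.79, -0.11], [-173.66, 173.66]. Speed limits (degrees/s): [136.94, 136.94, 172.46, 180, 180, 180].

INTERFACE

Orientations are given as [roll, pitch, yaw] about the fixed x, y, z axes, in that order (R = Rz(yaw) Ry(pitch) Rx(roll)).
In Python, from plant import r gives the robot as it stands. The module is installed in compiled form; this text tells all that it offers.
- The arm moves only by the tool carry_out, never from a script. Its argument "plan" is a list of rows, each a list of 3 entries, a list of its own where there are three numbers: the shift along the tool's x, y, z in m, then the turn, a rotation vector about the tool's x, y, z in degrees, then the closure in counts, from 0 (fully open) to 255 (shut). In form: [[[x, y, z], [ax, ay, az], hand], ...]. A call has 1 to 12 rows; each row shifts and turns the commanded pose from where the row before left it, along the tool's axes as they then stand; what a row does not reach is not made up. A row lasts 1/12 s, in which the tool goes at most 41.7 mm and 7.16 degrees, less where a joint would pass 70% of its speed; a pose out of reach is approached as far as the arm can. A call is refused whole if a number of a shift passes 0.0417 or a number of a turn 7.16, either way. A call with a gripper value outside its range is refused whole. The fingers move at their own pace and stop on an object; "grip_force" is the grip in N (left out, the last holds). Time passes only in rows, so rows that do not move let the fingers close. It gives the time, the measured TCP pose, the force and the opening at its end, in the units of the state.
- r.get_state(): the state, without advancing time (a new reading comes with each control period).
- r.capture(name): name is "scene" or "top"; returns the picture (400x640x3 uint8, red, green, blue); there is no depth.
- r.get_calibration(name): a dict with "K" (3x3 intrinsics, pixels), "rvec" (rotation vector, rad) and "tvec" (3), from world to camera coordinates, as OpenCV has them. Camera axes: x right, y down, z forward; pixel columns grow to the right and rows downward; lengths in m; the calibration is good to about 2 mm. A picture is of the moment at which its call begins. get_calibration takes no time and is no camera call.
- r.close_job(): hands the job in, once; it reports no verdict.
The state is a dict: "time_s": time; "joints": joint angles; "qd": joint speeds; "joint_torque": joint torques, N m; "tcp_pos": TCP position; "eef_rot": TCP orientation; "contact_force": force on the tool from outside, world axes, zero at the start; "moment": the same for the moment, N m; "gripper_width": finger opening in m.
Only numpy, scipy, OpenCV 4.12 (cv2) and the standard library are available. Lean on these libraries where they do the work, as an engineer would, in place of code of your own. Each camera call takes 0.05 s, during which the arm holds its last target. There are 200 camera calls.

## Working session

There is one attempt and no reset: what is moved stays moved. The work goes in short steps, Python scripts to look and compute and a tool call to move; the robot and the scene stay as the last step left them, time stands still between calls to the robot, and variables do not carry over. Pictures are saved under pics/ and viewed, about 8 in all and at most 12, crops included, and the job is handed in when it is done.

Besides the shell and the picture viewer there is one more tool, called after ">>>" as name([rows], argument=value, ...), one row to a line, values as JSON. carry_out: Moves the arm, as the interface text tells. Its arguments: {"type":"object","properties":{"plan":{"type":"array","items":{"type":"array"}},"grip_force":{"type":"number"}},"required":["plan"]}

```bash
mkdir -p pics; cat > h.py <<'E'
import numpy as np, cv2
from plant import r
def cal(n):
    c=r.get_calibration(n); K=np.array(c["K"]);R=cv2.Rodrigues(np.array(c["rvec"],float))[0];t=np.array(c["tvec"],float).ravel(); return K,R,t
def plane(n,uv,z):
    K,R,t=cal(n); d=R.T@np.linalg.inv(K)@np.array([*uv,1.]); o=-R.T@t
    return o+d*(z-o[2])/d[2]
def proj(n,p):
    K,R,t=cal(n); q=K@(R@np.array(p,float)+t); return q[:2]/q[2]
def snap(n,f,box=None,s=1):
    im=r.capture(n)[:,:,::-1]
    if box: im=im[box[1]:box[3],box[0]:box[2]]
    cv2.imwrite("pics/"+f,cv2.resize(im,None,fx=s,fy=s,interpolation=cv2.INTER_CUBIC))
E
python3 - <<'E'
from h import *
a=r.capture("scene");b=r.capture("top")
np.save("a.npy",a);np.save("b.npy",b)
cv2.imwrite("pics/both.png",np.vstack([a,b])[:,:,::-1][::1]) if 0 else None
cv2.imwrite("pics/s.png",a[:,:,::-1]);cv2.imwrite("pics/t.png",b[:,:,::-1])
for n in("scene","top"):
    K,R,t=cal(n);print(n,K[0,0],-R.T@t,R[2])
print(r.get_state())
E
```

```text
scene 436.03403499371825 [ 1.2145381  -0.05158591  0.68112274] [-0.77779406  0.04190833 -0.62712047]
top 452.39510299493827 [0.3723168  0.00550942 0.83713265] [ 0.19160678 -0.02180223 -0.98122959]
{'time_s': 0.1, 'joints': array([ 8.17067642e+01,  2.05874080e+01,  6.39925648e-01, -1.69992075e-02,
       -7.01362764e+01, -1.65068374e+01]), 'qd': array([ 0.04292115, -0.17318266, -0.02533651, -0.0258409 ,  0.02294483,
        0.05268819]), 'joint_torque': array([-1.27370287e-03, -5.84164989e+01,  2.93750650e+01,  7.01550588e+00,
        1.02000585e-02, -4.57844885e-05]), 'tcp_pos': array([0.28306473, 0.61259607, 0.40382449]), 'eef_rot': array([ 1.79915152e+02, -8.47780339e-03, -2.48058547e+01]), 'contact_force': array([-0.25667441,  0.82610462,  0.20559931]), 'moment': array([ 0.03528787, -0.02156443,  0.04646048]), 'gripper_width': 0.0878616770445662}
```

View pics/s.png

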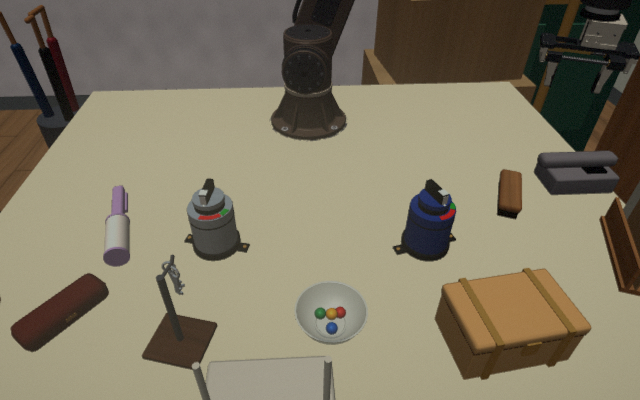

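View pics/t.png

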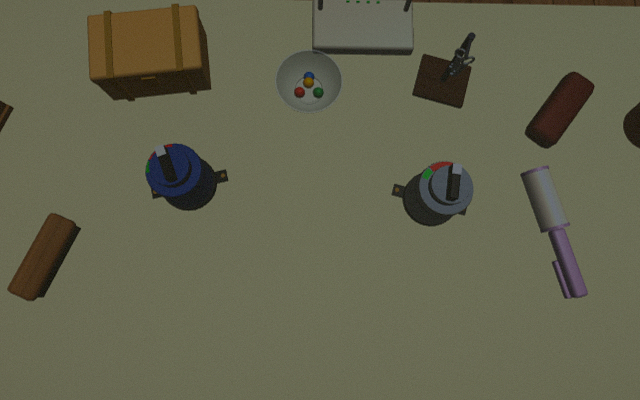

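```bash
python3 - <<'E'
from h import *
a=np.load("a.npy");b=np.load("b.npy")
f=lambda x:cv2.resize(x[:,:,::-1],(500,500),interpolation=cv2.INTER_CUBIC)
A=a[165:265,165:265];B=b[140:240,390:490]
im=np.hstack([cv2.resize(x[:,:,::-1],(400,400),interpolation=cv2.INTER_CUBIC) for x in(A[10:60,20:70],B[15:65,35:85])])
cv2.imwrite("pics/c.png",np.clip(im*1.4,0,255).astype(np.uint8))
print("8x; left origin (185,175), right origin (425,155)")
E
```

```text
8x; left origin (185,175), right origin (425,155)
```

View pics/c.png

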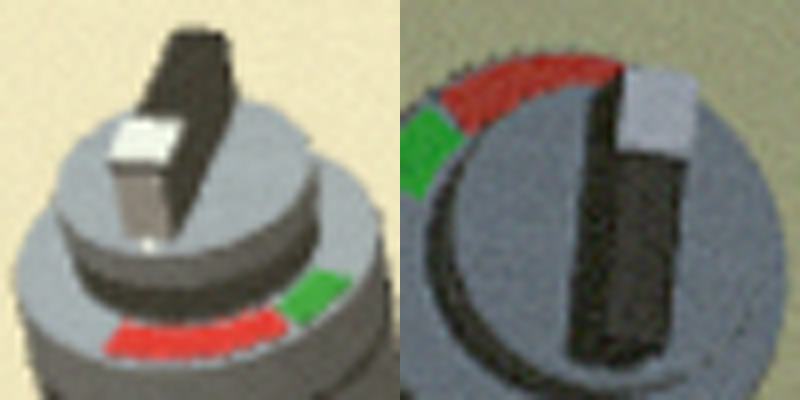

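```bash
python3 - <<'E'
from h import *
T=lambda u,v:(425+(u-400)/8-.5,155+v/8-.5)
S=lambda u,v:(185+u/8-.5,175+v/8-.5)
g=lambda n,f,pts,z:print(n,[plane(n,f(*p),z)[:2].round(4) for p in pts])
g("top",T,[(697,75),(622,70),(665,362),(644,215),(688,155),(618,150)],.158)
g("scene",S,[(108,160),(172,165),(185,120),(120,118),(170,32),(228,35)],.158)
# disc rims: disc top z=.134 
g("top disc L/R extremes",T,[(452,215)],.134)
g("scene disc",S,[(55,195),(318,170)],.134)
K,R,t=cal("top")
E
```

```text
top [array([ 0.5585, -0.2344]), array([ 0.5594, -0.2197]), array([ 0.5014, -0.225 ]), array([ 0.5303, -0.2225]), array([ 0.5424, -0.2318]), array([ 0.5433, -0.2181])]
scene [array([ 0.5581, -0.2351]), array([ 0.5608, -0.2196]), array([ 0.5436, -0.2188]), array([ 0.542 , -0.2346]), array([ 0.5077, -0.2273]), array([ 0.5097, -0.2127])]Traceback (most recent call last):
  File "<stdin>", line 8, in <module>
  File "<stdin>", line 4, in <lambda>
  File "h.py", line 6, in plane
    K,R,t=cal(n); d=R.T@np.linalg.inv(K)@np.array([*uv,1.]); o=-R.T@t
          ~~~^^^
  File "h.py", line 4, in cal
    c=r.get_calibration(n); K=np.array(c["K"]);R=cv2.Rodrigues(np.array(c["rvec"],float))[0];t=np.array(c["tvec"],float).ravel(); return K,R,t
ValueError: cameras: scene, top
```

```bash
python3 - <<'E'
from h import *
T=lambda p:(425+(p[0]-400)/8-.5,155+p[1]/8-.5)
S=lambda p:(185+p[0]/8-.5,175+p[1]/8-.5)
c=np.array([.531,-.2225])
for n,f,pts in(("top",T,[(440,95),(465,133),(425,105),(462,135),(415,198)]),("scene",S,[(107,352),(118,322),(290,330),(275,308),(352,285),(318,268)])):
    for p in pts:
        q=plane(n,f(p),.110)[:2]-c; print(n,p,np.hypot(*q).round(4),np.degrees(np.arctan2(q[1],q[0])).round(1))
print("disc",plane("top",T((452,215)),.134), [plane("scene",S(p),.134) for p in[(55,195),(318,170)]])
K,R,t=cal("top");K2,R2,t2=cal("scene")
P=cv2.triangulatePoints(K@np.c_[R,t],K2@np.c_[R2,t2],np.array([[470.],[36.]]),np.array([[171.],[259.]]));print("stand top",(P[:3]/P[3]).ravel())
E
```

```text
top (440, 95) 0.0439 35.4
top (465, 133) 0.0344 36.6
top (425, 105) 0.0441 40.5
top (462, 135) 0.0345 37.9
top (415, 198) 0.0344 66.6
scene (107, 352) 0.0457 -23.7
scene (118, 322) 0.0355 -29.3
scene (290, 330) 0.044 34.9
scene (275, 308) 0.0345 36.6
scene (352, 285) 0.0436 62.7
scene (318, 268) 0.0323 66.3
disc [ 0.53551731 -0.19177677  0.134     ] [array([ 0.54113908, -0.25443815,  0.134     ]), array([ 0.53468481, -0.19084736,  0.134     ])]
stand top [ 0.75559386 -0.24303505  0.19478549]
```

>>> carry_out([
  [[0.013,0.015,0],[0,0,0],0],
  [[0.026,0.03,0],[0,0,0],0],
  [[0.026,0.03,0],[0,0,0],0],
  [[0.026,0.03,0],[0,0,0],0],
  [[0.026,0.03,0],[0,0,0],0],
  [[0.026,0.03,0],[0,0,0],0],
  [[0.026,0.03,0],[0,0,0],0],
  [[0.026,0.03,0],[0,0,0],0],
  [[0.026,0.03,0],[0,0,0],0],
  [[0.026,0.03,0],[0,0,0],0],
  [[0.026,0.03,0],[0,0,0],0],
  [[0.026,0.03,0],[0,0,0],0],
])

```text
time_s: 1.1
tcp_pos: [0.4096, 0.1721, 0.4047]
eef_rot: [-180.0, 0.0, -24.8]
contact_force: [0.9, -0.4, -0.2]
gripper_width: 0.0876
```

>>> carry_out([
  [[0.025,0.028,0],[0,0,0],0],
  [[0.025,0.028,0],[0,0,0],0],
  [[0.025,0.028,0],[0,0,0],0],
  [[0.025,0.028,0],[0,0,0],0],
  [[0.025,0.028,0],[0,0,0],0],
  [[0.025,0.028,0],[0,0,0],0],
  [[0.025,0.028,0],[0,0,0],0],
  [[0.025,0.028,0],[0,0,0],0],
  [[0.025,0.028,0],[0,0,0],0],
  [[0.025,0.028,0],[0,0,0],0],
  [[0.026,0.028,0],[0,0,0],0],
  [[0,0,0],[0,0,7],0],
])

```text
time_s: 2.1
tcp_pos: [0.5324, -0.2261, 0.4034]
eef_rot: [179.9, 0.1, -31.6]
contact_force: [0.8, 1.4, 0.0]
gripper_width: 0.088
```

>>> carry_out([
  [[0,0,0],[0,0,7],0],
  [[0,0,0],[0,0,7],0],
  [[0,0,0],[0,0,7],0],
  [[0,0,0],[0,0,7],0],
  [[0,0,0],[0,0,7],0],
  [[0,0,0],[0,0,7],0],
  [[0,0,0],[0,0,7],0],
  [[0,0,0],[0,0,7],0],
  [[0,0,0],[0,0,7],0],
  [[0,0,0],[0,0,7],0],
  [[0,0,0],[0,0,7],0],
  [[0,0,0],[0,0,7],0],
])

```text
time_s: 3.1
tcp_pos: [0.5311, -0.2212, 0.4043]
eef_rot: [180.0, -0.0, -116.1]
contact_force: [0.2, 0.3, 0.2]
gripper_width: 0.0876
```

>>> carry_out([
  [[0,0,0],[0,0,7],0],
  [[0,0,0],[0,0,7],0],
  [[0,0,0],[0,0,7],0],
  [[0,0,0],[0,0,7],0],
  [[0,0,0],[0,0,7],0],
  [[0,0,0],[0,0,7],0],
  [[0,0,0],[0,0,7],0],
  [[0,0,0],[0,0,7],0],
  [[0,0,0],[0,0,7],0],
  [[0,0,0],[0,0,7],0],
  [[0,0,0],[0,0,3.2],0],
  [[0,0,0],[0,0,0],0],
])

```text
time_s: 4.1
tcp_pos: [0.5311, -0.2212, 0.4043]
eef_rot: [180.0, -0.0, 170.9]
contact_force: [0.3, -0.2, 0.1]
gripper_width: 0.088
```

>>> carry_out([
  [[0,-0.001,0.02],[0,0,0],0],
  [[0,0,0.02],[0,0,0],0],
  [[0,0,0.015],[0,0,0],0],
  [[0,0,0],[0,0,0],0],
])

```text
time_s: 4.43
tcp_pos: [0.5299, -0.2219, 0.3462]
eef_rot: [180.0, -0.3, 171.1]
contact_force: [0.2, 0.4, -0.3]
gripper_width: 0.0876
```

```bash
python3 - <<'E'
from h import *
snap("scene","d.png",(150,120,270,240),5)
E
```

```text
(no output)
```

View pics/d.png

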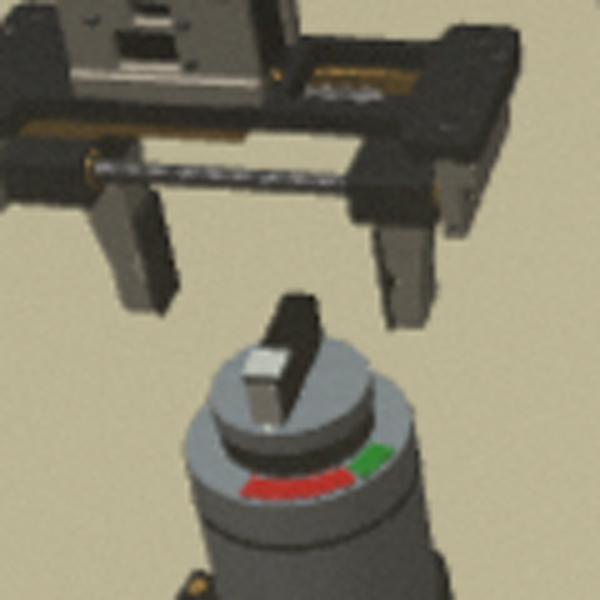

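The fingers, with tips at about (150,310) and (405,325) in the crop, straddle the bar, whose middle is at about (285,340), and are square to it. I'll descend and close.

>>> carry_out([
  [[0,0,0.015],[0,0,0],0],
  [[0,0,0.01],[0,0,0],0],
  [[0,0,0.005],[0,0,0],0],
  [[0,0,0],[0,0,0],0],
  [[0,0,0],[0,0,0],255],
  [[0,0,0],[0,0,0],255],
  [[0,0,0],[0,0,0],255],
  [[0,0,0],[0,0,0],255],
  [[0,0,0],[0,0,0],255],
  [[0,0,0],[0,0,0],255],
  [[0,0,0],[0,0,0],255],
  [[0,0,0],[0,0,0],255],
], grip_force=40)

```text
time_s: 5.48
tcp_pos: [0.5311, -0.2222, 0.3197]
eef_rot: [-180.0, 0.0, 171.0]
contact_force: [0.2, 0.5, -0.3]
gripper_width: 0.0399
```

>>> carry_out([
  [[0,0,0.003],[0,0,0],255],
  [[0,0,0],[0,0,0],255],
  [[0,0,0],[0,0,0],255],
  [[0,0,0],[0,0,0],255],
  [[0,0,0],[0,0,0],255],
  [[0,0,0],[0,0,0],255],
  [[0,0,0],[0,0,0],255],
])

```text
time_s: 6.07
tcp_pos: [0.5309, -0.2228, 0.3166]
eef_rot: [-179.9, -0.0, 171.0]
contact_force: [0.7, -4.7, -1.6]
gripper_width: 0.0139
```

>>> carry_out([
  [[0,0,0.003],[0,0,0],255],
  [[0,0,0.003],[0,0,0],255],
  [[0,0,0.003],[0,0,0],255],
  [[0,0,0],[0,0,0],255],
  [[0,0,0],[0,0,0],255],
])

```text
time_s: 6.48
tcp_pos: [0.5309, -0.2228, 0.3086]
eef_rot: [-179.9, 0.0, 171.0]
contact_force: [-4.9, -4.0, 9.2]
gripper_width: 0.0134
```

>>> carry_out([
  [[0,0,0.001],[0,0,0],255],
  [[0,0,0],[0,0,-3],255],
  [[0,0,0],[0,0,-4],255],
  [[0,0,0],[0,0,-4],255],
  [[0,0,0],[0,0,-4],255],
  [[0,0,0],[0,0,-4],255],
  [[0,0,0],[0,0,-4],255],
  [[0,0,0],[0,0,0],255],
])

```text
time_s: 7.15
tcp_pos: [0.5308, -0.2232, 0.3079]
eef_rot: [-179.9, -0.0, -165.7]
contact_force: [-4.0, -5.8, 9.0]
gripper_width: 0.0137
```

```bash
python3 - <<'E'
from h import *
s=r.get_state();print(s["contact_force"],s["moment"],s["tcp_pos"],s["eef_rot"])
E
```

```text
[-3.96570475 -5.83657681  8.98657917] [-2.18973557  1.60990212 -0.015476  ] [ 0.53078714 -0.22323504  0.30794045] [-1.79882868e+02 -3.31709787e-02 -1.65727429e+02]
```

>>> carry_out([
  [[0,0,0],[0,0,-4],255],
  [[0,0,0],[0,0,-4],255],
  [[0,0,0],[0,0,-4],255],
  [[0,0,0],[0,0,-4],255],
  [[0,0,0],[0,0,-4],255],
  [[0,0,0],[0,0,-4],255],
  [[0,0,0],[0,0,-4],255],
  [[0,0,0],[0,0,-4],255],
  [[0,0,0],[0,0,-4],255],
  [[0,0,0],[0,0,-1],255],
  [[0,0,0],[0,0,0],255],
  [[0,0,0],[0,0,0],255],
])

```text
time_s: 8.15
tcp_pos: [0.5311, -0.2238, 0.3083]
eef_rot: [-179.9, -0.1, -129.0]
contact_force: [-3.7, -9.8, 9.2]
gripper_width: 0.0137
```

```bash
python3 - <<'E'
from h import *
s=r.get_state();print(s["contact_force"],s["moment"],s["joints"])
snap("scene","e.png",(150,120,270,240),5)
E
```

```text
[-3.66851603 -9.78007295  9.19356112] [-3.62180367  1.32063146  0.03307544] [ -3.34140582  15.9617455  -19.59471513   0.22264411 -54.3889451
 -35.74449335]
```

View pics/e.png

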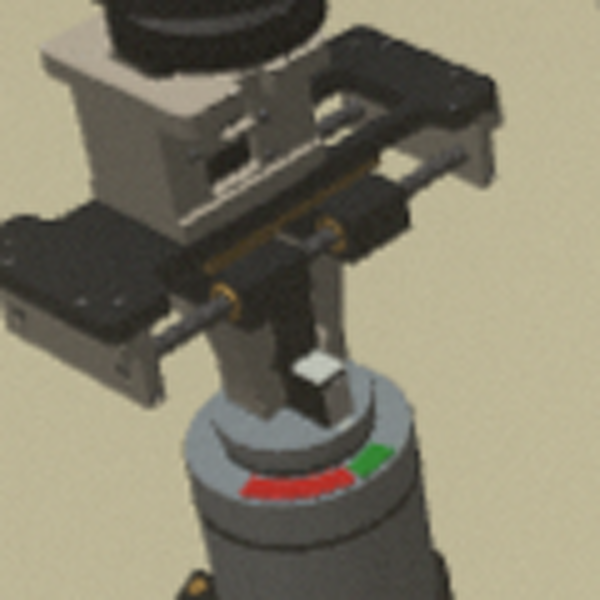

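>>> carry_out([
  [[0,0,-0.003],[0,0,0],255],
  [[0,0,-0.003],[0,0,0],255],
  [[0,0,-0.003],[0,0,0],255],
  [[0,0,0],[0,0,0],255],
  [[0,0,0],[0,0,0],255],
])

```text
time_s: 8.62
tcp_pos: [0.5311, -0.2238, 0.3165]
eef_rot: [-179.9, -0.1, -129.0]
contact_force: [-1.3, -11.6, 3.7]
gripper_width: 0.0137
```

>>> carry_out([
  [[0,0,0],[0,0,0],130],
  [[0,0,0],[0,0,0],130],
  [[0,0,0],[0,0,0],130],
  [[0,0,0],[0,0,0],130],
  [[0,0,0],[0,0,0],130],
  [[0,0,0],[0,0,0],130],
])

```text
time_s: 9.12
tcp_pos: [0.5311, -0.222, 0.3156]
eef_rot: [180.0, 0.0, -129.0]
contact_force: [0.6, -0.6, -0.3]
gripper_width: 0.0424
```

Released cleanly. Next I'll retreat straight up and look.

>>> carry_out([
  [[0,0,-0.01],[0,0,0],130],
  [[0,0,-0.02],[0,0,0],130],
  [[0,0,-0.03],[0,0,0],100],
  [[0,0,-0.03],[0,0,0],100],
  [[0,0,-0.03],[0,0,0],100],
  [[0,0,-0.02],[0,0,0],100],
  [[0,0,0],[0,0,0],100],
  [[0,0,0],[0,0,0],100],
])

```text
time_s: 9.78
tcp_pos: [0.531, -0.2221, 0.4578]
eef_rot: [-179.8, 0.1, -129.0]
contact_force: [0.0, -0.4, -1.1]
gripper_width: 0.0533
```

```bash
python3 - <<'E'
from h import *
snap("scene","f.png",(185,175,245,235),10)
E
```

```text
(no output)
```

View pics/f.png

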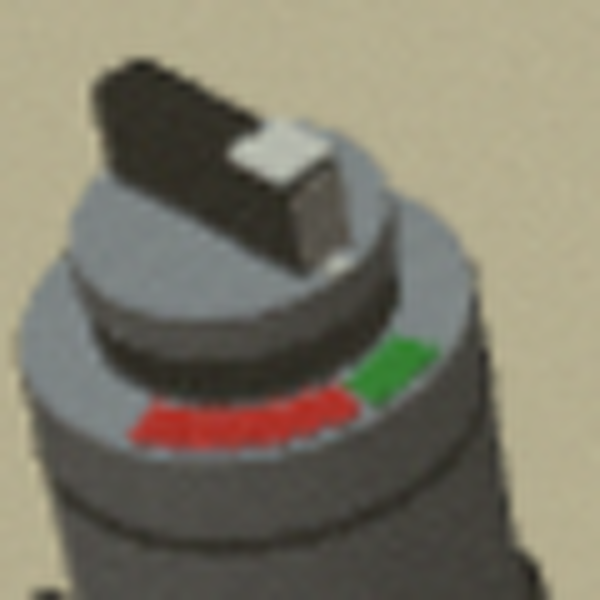

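```bash
python3 - <<'E'
from h import *
f=lambda u,v:plane("scene",(185+u/10-.5,175+v/10-.5),.158)[:2]
a,b,m=f(283,185),f(98,90),f(308,172)
d=a-b;print(np.degrees(np.arctan2(d[1],d[0])),np.hypot(*d))
q=m-np.array([.531,-.2225]);print(np.hypot(*q),np.degrees(np.arctan2(q[1],q[0])))
E
```

```text
51.434283238151735 0.051233237550773074
0.027952495530585757 43.68587620068849
```

```bash
python3 - <<'E'
from plant import r
print(r.close_job())
E
```

```text
the job is handed in; nothing more can be done
None
```

I unlocked the chrome cap and handed the job in at about 10 s of the 32 s allowed. The hand-in reports no verdict.

- **What I did:** I gripped the bar with 40 N and pushed the cap about 8 mm down. Keeping it down, I turned it 60° anticlockwise, then let it spring back up, opened the fingers and withdrew straight up.
- **Forces:** The push measured about 9–10 N, which matches the spring at about 8 mm. The sideways force reached about 12 N while the bar was held and was gone after release. I kept the gripper well clear of the blue canister throughout.
- **Pointer position:** The bar's edge in the last picture reads 51.4° and the gripper's angle at release was 51°. I measured the green arc at about 38–64.5°, middle 51°.
- **Disagreement:** The angle from the cap axis to the pointer tip read 43.7°. That is still on the arc but less central. I put the difference down to the 2 mm calibration error and did not check it with a second camera.
- **Cap height:** The tip's 28 mm radius came out right at the cap-up height, and the gripper was back at its starting height before it let go. Both point to the cap being fully up.

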